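# Load a ring sensor in its test nest and hold the target rod centred in it

## Task

Test this ring sensor: set its housing fully down in the nest of the test fixture, between the four corner locators, then lay its cover squarely on top of it, fully down as well, dropping neither. Then take the target rod from its stand by the handle and lower it upright through the hole in the cover until its tip is half-way down the housing, never letting the rod touch the sensor or the fixture, and finish while still holding it there, still and centred in the hole. Leave the other things on the bench alone.

Things in the scene. Friction and masses are not known exactly. Their poses are not given: they have to be found in the camera images.
- fixture: Test fixture, fixed: a black instrument box 200 x 180 mm (x, y), aluminium top 45 mm above the bench, origin at the centre of its underside, below the nest. The nest is a white pad 66 x 40 mm, 10 mm high, with a white L-shaped locator at each corner. Locator walls are 8 mm thick and cover 12 mm of each side from the corner; the rest of each side is open down to the aluminium top.
- nest_floor (a point): Centre of the nest floor (top of the white pad), 55 mm above the bench; z up, x along the nest's long side. The locators enclose 74 x 48 mm (x, y), straight for 38 mm above this floor, then flaring out 4 mm as a lead-in up to their top at 44 mm. The long sides (+y and -y) are open in the middle over 50 mm, for fingers that hold a part across its 44 mm width.
- housing_mid (a point): Centre of the sensor housing (half-way up, on the bore axis): a loose grey plastic block 70 x 44 x 32 mm (x, y, z), with a round bore of 20 mm diameter right through its middle along z. It lies flat on the bench, z up; either way round (half a turn about z) fits the nest. Seated, its centre is 16 mm above nest_floor. About 0.14 kg.
- cover_mid (a point): Centre of the sensor cover (half-way up, on the hole's axis): a loose aluminium plate 70 x 44 x 14 mm (x, y, z), with a round hole of 18 mm diameter right through its middle along z. It lies flat on the bench, z up, either way round fits. Seated on the housing, its centre is 39 mm above nest_floor and its top 46 mm, 2 mm above the locators. About 0.09 kg.
- rod_handle (a point): Centre of the target rod's handle, half-way up: an upright round black handle, 24 mm in diameter and 50 mm tall, its axis along z. The steel stem comes out of its underside. The rod is loose, about 0.11 kg, and hangs with its handle on the stand, which it leaves by being lifted straight up.
- rod_tip (a point): Lower end of the target rod's stem, on its axis (z up along the rod): the stem is 8 mm in diameter and 75 mm long, so the tip is 100 mm below the handle's centre.
- rod_stand: Fixed stand of the target rod, origin at the centre of its underside on the bench: an aluminium block 40 x 40 mm, 92 mm tall overall, on a dark steel foot 80 x 80 x 12 mm, with an upright hole 11 mm in diameter through which the stem hangs; the handle's underside rests on the block's top, 92 mm above the bench.
- tape_roll: Bystander: roll of clear tape lying flat, 100 mm in diameter, 48 mm tall; origin at its underside.
- mouse: Bystander: black computer mouse, 100 x 58 x 32 mm; origin at its underside.
- parts_bin: Bystander: yellow open bin, 100 x 150 x 55 mm; origin at its underside.
- screwdriver: Bystander: screwdriver with a black handle lying on the bench along its x, about 0.2 m long.
Not all that is in view belongs to the job. Leave any brown or red look-alike of the part that bears housing_mid alone.

How it is judged:
By the outcome, as a careful person would: the job done as asked, in the order asked, and still so for the second after the job is handed in, while the arm keeps its last pose, push and grip.
It also fails if it takes over 72 s, if anything falls off the work surface, if the arm or the gripper's body presses on something with over 40 N, if the wrist force passes 120 N, or if a joint passes its speed limit or range.

## Robot

A 6-joint arm with a two-finger parallel gripper is mounted at the origin on the work surface. World frame = base frame: x ahead of the robot, y to its left, z up, the work surface at z = 0. Lengths are in m, angles in rad, forces in N, time in s.
With the tool pointing down it reaches from about 0.35 to 0.95 m from the base axis. Payload 17.4 kg.
Tool frame: the origin (TCP) lies where the fingers leave the gripper's body, on its centre line; the fingertips stand 84 mm ahead of it and the grasp point (between the pads) lies 65 mm ahead of it (r.pinch_z is the distance from the TCP to the grasp point, in m); z points along the fingers, y is the line along which they close (so a half turn about z gives the same grasp; the last joint's range is limited). The gripper opens to 93 mm and grips with 3 to 60 N. Pads are 15 mm wide; open, the fingers measure 128 mm over their backs; the gripper's body (75 mm by 188 mm) begins 65 mm behind the grasp point.
Start: joints at [1.185, 0.116, 1.442, -0, 1.584, -0.038], TCP at [0.23, 0.635, 0.303] pointing down, gripper open.
Joint ranges: [-2.83, 2.83], [-0.83, 2.19], [0.07, 2.5], [-1.14, 4.28], [0.01, 3], [-2.97, 2.97]. Speed limits (rad/s): [1.89, 1.89, 2.22, 3.14, 3.14, 3.14].

## Interface

Orientations are given as a unit quaternion [w, x, y, z].
In Python, from plant import r gives the robot as it stands.
- The arm moves only by the tool jog_arm, never from a script. Its argument "moves" is a list of rows, each a list of 3 entries, a list of its own where there are three numbers: the shift along the world's x, y, z in units of 0.25 m (1.0 is 0.25 m), then the turn, a rotation vector about the world's x, y, z in units of 0.5 rad (1.0 is 0.5 rad), then the opening, from 0 (shut) to 1 (fully open). A call has 1 to 5 rows; each row is the pose to reach, as a shift and turn from the pose commanded when the call began; what a row does not reach only later rows make up. A row lasts 1/10 s, in which the tool goes at most 50 mm and 8.59 degrees, less where a joint would pass 70% of its speed; a pose out of reach is approached as far as the arm can. A call with a number of a shift or a turn outside -1 to 1 is refused whole. A call with a gripper value outside its range is refused whole. The fingers move at their own pace and stop on an object; "squeeze" is the grip in N (left out, the last holds). Time passes only in rows, so rows that repeat a pose let the fingers close. It gives the time, the measured TCP pose, the force, the opening and the grip force at its end, in the units of the state.
- r.sense(): the state, without advancing time (a new reading comes with each control period).
- r.camera(name): name is "side" or "top"; returns a dict with "img" (420x560x3 uint8, red, green, blue), "fx", "fy", "cx", "cy" (pixels), "rvec" (rotation vector, rad) and "tvec" (3), from world to camera coordinates, as OpenCV has them. Camera axes: x right, y down, z forward; pixel columns grow to the right and rows downward; lengths in m; the calibration is good to about 2 mm. A picture is of the moment at which its call begins. There is no depth.
- r.job_done(): hands the job in; it is judged then, once.
The state is a dict: "time": time; "q": joint angles; "joint_velocities": joint speeds; "joint_torque": joint torques, N m; "tool_pos": TCP position; "orientation": TCP orientation; "contact_force": force on the tool from outside, world axes, zero at the start; "torque": the same for the moment, N m; "grip_width": opening from 0.0 (shut) to 1.0 (fully open); "grasp_force": force on a finger pad.
Only numpy, scipy, OpenCV 4.12 (cv2) and the standard library are available. Lean on these libraries where they do the work, as an engineer would, in place of code of your own. Each camera call takes 0.05 s, during which the arm holds its last target. There are 200 camera calls.

## Working session

There is one attempt and no reset: what is moved stays moved. The work goes in short steps, Python scripts to look and compute and a tool call to move; the robot and the scene stay as the last step left them, time stands still between calls to the robot, and variables do not carry over. Pictures are saved under pics/ and viewed, at most 10 in all, crops included, and the job is handed in when it is done.

Besides the shell and the picture viewer there is one more tool, called after "Emit:" as name([rows], argument=value, ...), one row to a line, values as JSON. jog_arm: Moves the arm, as the interface text tells. Its arguments: {"type":"object","properties":{"moves":{"type":"array","items":{"type":"array"}},"squeeze":{"type":"number"}},"required":["moves"]}

```bash
mkdir -p pics; ls
cat > h.py <<'E'
import numpy as np, cv2
from plant import r
def cam(n):
    c=r.camera(n); c['R']=cv2.Rodrigues(np.array(c['rvec'],float))[0]; c['t']=np.array(c['tvec'],float).ravel(); return c
def ray(c,u,v):
    d=c['R'].T@np.array([(u-c['cx'])/c['fx'],(v-c['cy'])/c['fy'],1]); return -c['R'].T@c['t'],d
def onz(c,u,v,z):
    o,d=ray(c,u,v); return o+d*(z-o[2])/d[2]
def proj(c,p):
    q=c['R']@np.array(p)+c['t']; return np.array([c['fx']*q[0]/q[2]+c['cx'],c['fy']*q[1]/q[2]+c['cy']])
def save(n,img): cv2.imwrite('pics/'+n+'.png',img[:,:,::-1])
E
python3 - <<'E'
from h import *
for n in('top','side'):
    c=cam(n); save(n+'0',c['img']); print(n,c['fx'],c['cx'],c['cy'],-c['R'].T@c['t'],c['R'].round(3).tolist())
print(r.sense())
E
```

```text
pics
top 396.1566589006848 278.18070577040584 204.57167895846055 [ 0.29818319 -0.03673301  1.3182479 ] [[-0.037, -0.999, -0.003], [-0.974, 0.036, -0.224], [0.224, -0.005, -0.975]]
side 519.4523383398817 276.0353751005034 209.74535903630738 [ 0.51347542 -1.23652417  0.85493422] [[0.999, -0.051, -0.004], [-0.031, -0.532, -0.846], [0.041, 0.845, -0.533]]
{'time': 0.1, 'q': array([ 1.18523724e+00,  1.16433166e-01,  1.44218188e+00,  9.56249181e-06,
        1.58401184e+00, -3.77791600e-02]), 'joint_velocities': array([-5.47485878e-05, -1.71185672e-03, -1.39332353e-03, -1.69046661e-03,
       -8.01229120e-04,  1.22696081e-03]), 'joint_torque': array([ 1.71790074e-03, -7.22889876e+01, -6.23862362e+01,  7.81872449e-02,
        2.29288603e-02, -5.53078871e-05]), 'tool_pos': array([0.2300053 , 0.63450346, 0.30209253]), 'orientation': array([-1.13315976e-04,  1.73014865e-01,  9.84919077e-01, -5.04569680e-04]), 'contact_force': array([ 0.67389189,  0.52453878, -0.64826787]), 'torque': array([ 0.01570085, -0.00270476,  0.00372648]), 'grasp_force': 0.0, 'grip_width': 1.0016035003330017}
```

View pics/top0.png

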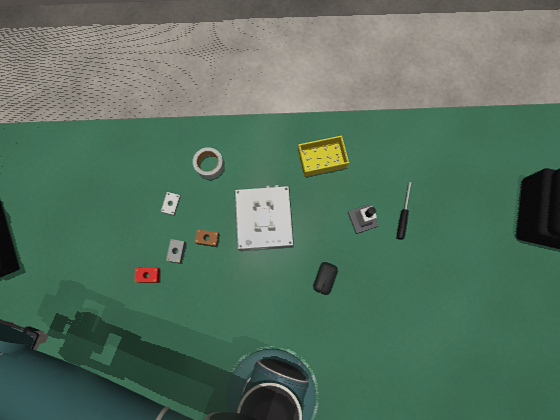

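View pics/side0.png

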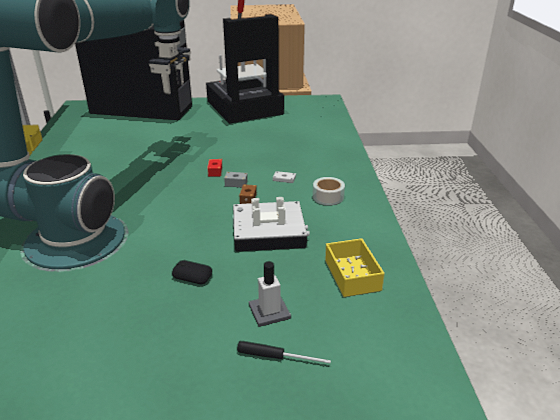

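The top view shows the grey block at (176,251), a bright plate at (171,204), the brown look-alike at (207,238) and the red one at (147,275). The fixture is at (264,217) and the rod and stand at (367,215). The grey block is the housing by colour, and the bright plate is the cover. I'll confirm both in an enlarged crop and measure them.

```bash
cat > m.py <<'E'
from h import *
import sys
ct=cam('top'); cs=cam('side')
def comps(c,mask,amin=15):
    n,l,s,ce=cv2.connectedComponentsWithStats(mask.astype(np.uint8),connectivity=4)
    return [(s[i],ce[i],l==i) for i in range(1,n) if s[i][4]>=amin]
def ng(c):
    a=c['img'].astype(int); return ~((a[...,1]>a[...,0]+12))
E
python3 - <<'E'
from m import *
im=ct['img'][150:290,130:300]; im2=cs['img'][150:250,200:350]
a=cv2.resize(im,None,fx=4,fy=4,interpolation=cv2.INTER_CUBIC); save('crop1',a)
b=cv2.resize(im2,None,fx=5,fy=5,interpolation=cv2.INTER_CUBIC); save('crop2',b)
for c,n,roi in((ct,'top',(130,150,420,290)),(cs,'side',(200,150,350,330))):
    m=ng(c); k=np.zeros_like(m); k[roi[1]:roi[3],roi[0]:roi[2]]=1
    for s,ce,l in comps(c,m&k):
        cn=cv2.findContours(l.astype(np.uint8),0,2)[0][0]
        p=onz(c,*ce,0.02)
        print(n,s.tolist(),ce.round(1),c['img'][l].mean(0).round(),p.round(3),[round(x,1) for x in cv2.minAreaRect(cn)[1]])
E
```

```text
top [193, 150, 31, 29, 505] [208.3 163.4] [127. 122. 111.] [0.751 0.192 0.02 ] [28.0, 30.0]
top [298, 150, 51, 27, 1057] [322.2 160.8] [169. 159.  52.] [ 0.745 -0.2    0.02 ] [27.1, 47.1]
top [397, 182, 14, 57, 273] [403.4 217.5] [60. 59. 59.] [ 0.537 -0.459  0.02 ] [7.2, 57.4]
top [235, 185, 58, 66, 3348] [263.4 218.2] [191. 190. 188.] [0.551 0.008 0.02 ] [62.7, 55.3]
top [161, 192, 19, 23, 283] [170.2 203.1] [183. 181. 178.] [0.615 0.32  0.02 ] [13.9, 21.5]
top [348, 204, 31, 30, 586] [363.  218.3] [97. 96. 96.] [ 0.539 -0.324  0.02 ] [23.7, 26.2]
top [194, 229, 26, 18, 327] [206.6 237.5] [125.  89.  59.] [0.493 0.197 0.02 ] [23.8, 14.5]
top [167, 239, 19, 24, 327] [175.9 250.9] [130. 130. 127.] [0.453 0.298 0.02 ] [15.4, 22.3]
top [313, 262, 24, 28, 473] [325.  276.6] [47. 50. 48.] [ 0.352 -0.186  0.02 ] [17.8, 29.2]
top [134, 268, 27, 15, 378] [146.8 275. ] [168.  51.  43.] [0.378 0.39  0.02 ] [14.0, 26.0]
side [207, 158, 15, 19, 253] [214.4 167.4] [158.  46.  42.] [0.378 0.373 0.02 ] [18.0, 14.0]
side [225, 172, 84, 80, 3968] [264.7 219.9] [148. 146. 144.] [0.541 0.033 0.02 ] [79.6, 80.2]
side [273, 172, 23, 11, 204] [283.9 176.7] [172. 172. 172.] [0.614 0.292 0.02 ] [21.6, 9.8]
side [313, 177, 30, 28, 664] [328.1 191.1] [135. 126. 114.] [0.748 0.188 0.02 ] [27.0, 29.0]
side [325, 240, 25, 57, 1025] [339.5 264. ] [155. 140.  54.] [ 0.727 -0.186  0.02 ] [56.0, 24.0]
side [249, 262, 42, 65, 1439] [268.7 299.4] [101. 101. 103.] [ 0.54 -0.31  0.02] [60.7, 35.8]
side [200, 264, 12, 20, 183] [204.6 273.4] [35. 34. 37.] [ 0.382 -0.204  0.02 ] [11.0, 19.0]
```

View pics/crop1.png

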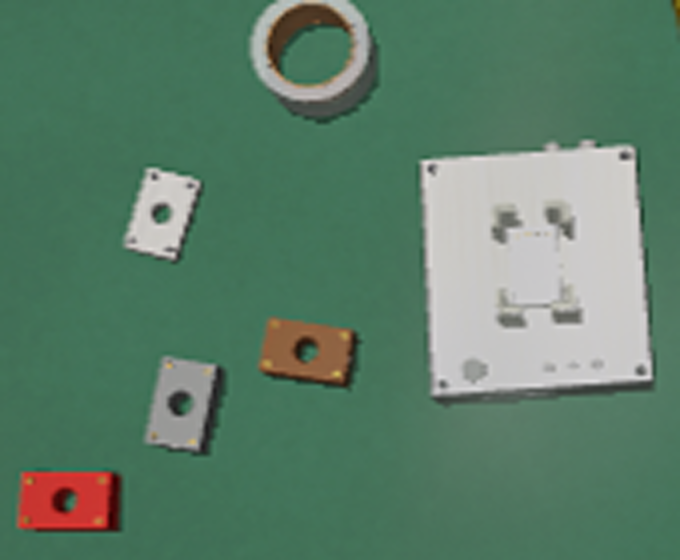

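View pics/crop2.png

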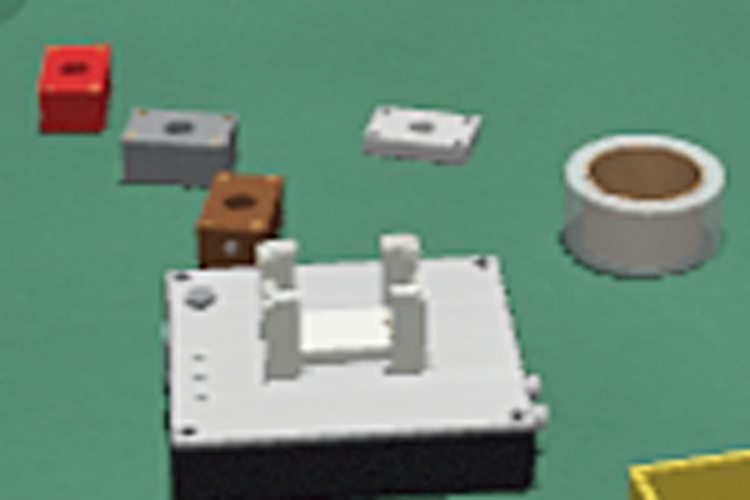

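The crops confirm it. The housing is the grey block with its bore at crop (180,403). The cover is the thin bright plate with its hole at (161,213). The brown block at (307,350) and the red one at (64,500) get left alone. Next I'll take precise positions.

```bash
cat >> m.py <<'E'
def hole(c,u,v,z,rad,thr,pr=True):
    """darkness-weighted centroid around (u,v)"""
    g=c['img'].mean(2); y,x=np.mgrid[0:420,0:560]; k=((x-u)**2+(y-v)**2<rad**2)
    w=np.clip(thr-g,0,None)*k; p=(w*x).sum()/w.sum(),(w*y).sum()/w.sum()
    return np.array(p),onz(c,*p,z)
def face(c,u,v,z,lo,box=22,satmax=14):
    a=c['img'].astype(int); m=(a.min(2)>lo)&(a.max(2)-a.min(2)<satmax)
    k=np.zeros_like(m);k[int(v)-box:int(v)+box,int(u)-box:int(u)+box]=1
    l=max(comps(c,m&k),key=lambda q:q[0][4])[2].astype(np.uint8)
    cn=max(cv2.findContours(l,0,1)[0],key=len)[:,0,:].astype(float)
    pts=np.array([onz(c,*p,z)[:2] for p in cn])
    (x,y),(w,h),an=cv2.minAreaRect((pts*1000).astype(np.float32))
    if w<h: w,h,an=h,w,an+90
    an=(an+90)%180-90
    return (x/1000,y/1000),(round(w),round(h)),an
E
python3 - <<'E'
from m import *
print('values H',ct['img'][240:262:3,176].mean(1).round(),'C',ct['img'][194:214:2,170].mean(1).round())
for n,c,u,v,z in(('Ht',ct,174.6,250.4,.032),('Hs',cs,235.5,175.2,.032),('Ct',ct,169.9,202.9,.014),('Cs',cs,284,175.2,.014)):
    p,P=hole(c,u,v,z,4.2 if c is ct else 4, 130 if n[0]=='H' else 170); print(n,'hole',p.round(1),P.round(4))
    print('   face',face(c,u,v,z,110 if n[0]=='H' else 160,16))
for c,u,v in((ct,263,217),(cs,268,222)): print('Fix',face(c,u,v,.045,140,42))
# black handle top z .142
for c,u,v,n in((ct,371,210,'t'),(cs,268.5,266,'s')):
    a=c['img'].max(2); k=np.zeros(a.shape,bool);k[int(v)-16:int(v)+18,int(u)-14:int(u)+14]=1
    for s,ce,l in comps(c,(a<55)&k): print('handle',n,s.tolist(),ce.round(1),onz(c,*ce,.117).round(4))
E
```

```text
values H [149. 152. 154.  46.  88. 154. 153. 159.] C [205. 203. 204. 172.  61.  84. 204. 201. 203. 193.]
Ht hole [174.3 250.3] [0.4537 0.2996 0.032 ]
   face ((0.4533488159179688, 0.2979609375), (70, 44), -11.182937622070312)
Hs hole [235.3 175.7] [0.4518 0.2861 0.032 ]
   face ((0.45388677978515624, 0.2914130249023438), (67, 42), -3.3520431518554688)
Ct hole [169.7 202.8] [0.6174 0.3234 0.014 ]
   face ((0.617676513671875, 0.3221043701171875), (70, 44), -16.66839599609375)
Cs hole [283.9 176.2] [0.6147 0.3065 0.014 ]
   face ((0.61744287109375, 0.31515609741210937), (72, 43), -3.3644256591796875)
Fix ((0.5549261474609375, 0.007648109436035156), (203, 178), 2.00993013381958)
Fix ((0.5531969604492187, 0.014716835021972656), (207, 204), -87.81435656547546)
handle t [369, 207, 6, 6, 22] [372.1 209.6] [ 0.547 -0.333  0.117]
handle t [365, 209, 8, 8, 34] [368.  213.3] [ 0.5359 -0.3193  0.117 ]
handle t [361, 222, 11, 5, 17] [366.6 224.4] [ 0.5015 -0.3119  0.117 ]
handle s [264, 262, 10, 22, 204] [268.4 272.6] [ 0.5393 -0.3295  0.117 ]
```

Emit:
jog_arm([
  [[0.54, -0.78, -0.1], [0, 0, 0.3], 1],
  [[0.54, -0.78, -0.1], [0, 0, 0.3], 0.8],
  [[0.54, -0.78, -0.1], [0, 0, 0.3], 0.7],
  [[0.54, -0.78, -0.1], [0, 0, 0.3], 0.7],
  [[0.54, -0.78, -0.1], [0, 0, 0.3], 0.7],
], squeeze=30)

```text
time: 0.8
tool_pos: [0.3661, 0.4374, 0.2776]
orientation: [0.0, 0.099, 0.995, -0.0]
contact_force: [1.2, 0.4, 0.1]
grip_width: 0.722
grasp_force: 0.0
```

Emit:
jog_arm([
  [[0.353, -0.562, -0.312], [0, 0, 0], 0.7],
  [[0.353, -0.562, -0.312], [0, 0, 0], 0.7],
  [[0.353, -0.562, -0.312], [0, 0, 0], 0.7],
  [[0.353, -0.562, -0.312], [0, 0, 0], 0.7],
  [[0.353, -0.562, -0.312], [0, 0, 0], 0.7],
])

```text
time: 1.3
tool_pos: [0.4542, 0.2962, 0.1976]
orientation: [-0.001, 0.1, 0.995, -0.001]
contact_force: [0.8, 0.6, 0.5]
grip_width: 0.7
grasp_force: 0.0
```

Run:
```python
from m import *
s=r.sense(); print(s['tool_pos'],s['orientation'].round(4),s['grip_width'],s['time'])
im=cs['img'][110:230,180:330]; im2=ct['img'][190:310,120:270]
save('p3',np.hstack([cv2.resize(x,None,fx=2.6,fy=2.6,interpolation=cv2.INTER_CUBIC) for x in(im,im2)]))
# refined handle/stand and nest data
for c,z in((ct,.117),):
    print(onz(c,370,212,z))
```

```text
[0.45347522 0.29878971 0.19977963] [-2.00e-04  9.95e-02  9.95e-01  0.00e+00] 0.6979900075172623 1.4
[ 0.53978074 -0.32582141  0.117     ]
```

View pics/p3.png

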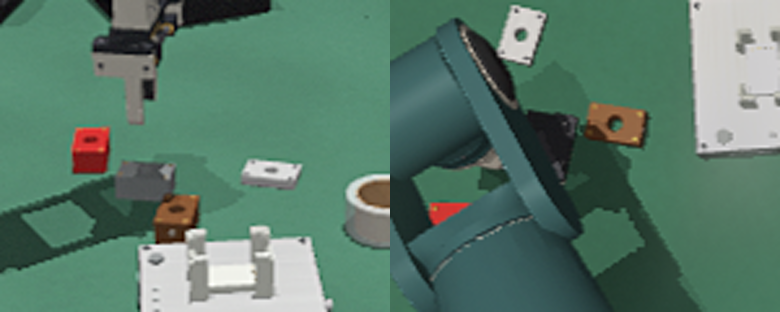

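The side view shows the open fingers above the grey housing, with the near fingertip at about (232,156) and the brown block clear of them. I'll check that tip against its predicted pixel, then go down.

Run:
```python
from h import *
c=cam('side')
a=np.radians(78.6); d=np.array([np.cos(a),np.sin(a),0]); p=np.array([.4535,.2988,.1998-.084])
for k in (.033,.04,.05): print(k,proj(c,p-d*k))
```

```text
0.033 [232.43961146 155.64505544]
0.04 [231.96103001 156.61348706]
0.05 [231.27144138 158.00890144]
```

Emit:
jog_arm([
  [[0, -0.004, -0.2], [0, 0, 0.005], 0.7],
  [[0, -0.004, -0.36], [0, 0, 0.005], 0.7],
  [[0, -0.004, -0.45], [0, 0, 0.005], 0.7],
  [[0, -0.004, -0.45], [0, 0, 0.005], 0.7],
  [[0, -0.004, -0.45], [0, 0, 0.005], 0.7],
])

```text
time: 1.95
tool_pos: [0.453, 0.2993, 0.0877]
orientation: [0.0, 0.097, 0.995, 0.0]
contact_force: [0.6, 0.1, -0.6]
grip_width: 0.699
grasp_force: 0.0
```

Calibration agrees (predicted 232,156). Close now.

Emit:
jog_arm([
  [[0, 0, 0], [0, 0, 0], 0.4],
  [[0, 0, 0], [0, 0, 0], 0.4],
  [[0, 0, 0], [0, 0, 0], 0.4],
  [[0, 0, 0], [0, 0, 0], 0.4],
  [[0, 0, 0], [0, 0, 0], 0.4],
], squeeze=30)

```text
time: 2.45
tool_pos: [0.4533, 0.2982, 0.0876]
orientation: [0.0, 0.098, 0.995, 0.0]
contact_force: [-1.8, 1.4, 4.4]
grip_width: 0.473
grasp_force: 30.0
```

Emit:
jog_arm([
  [[0, 0, 0.12], [0, 0, 0], 0.4],
  [[0, 0, 0.3], [0, 0, 0], 0.4],
  [[0, 0, 0.5], [0, 0, 0], 0.4],
  [[0, 0, 0.6], [0, 0, 0], 0.4],
  [[0, -0.1, 0.6], [0, 0, 0], 0.4],
])

```text
time: 2.95
tool_pos: [0.4541, 0.2745, 0.2415]
orientation: [0.002, 0.097, 0.995, 0.002]
contact_force: [1.1, -0.4, -2.1]
grip_width: 0.467
grasp_force: 30.0
```

Emit:
jog_arm([
  [[0.06, -0.14, 0], [0, 0, 0.1], 0.4],
  [[0.13, -0.3, 0], [0, 0, 0.2], 0.4],
  [[0.2, -0.48, 0], [0, 0, 0.3], 0.4],
  [[0.28, -0.66, 0], [0, 0, 0.4], 0.4],
  [[0.34, -0.8, 0], [0, 0, 0.461], 0.4],
])

```text
time: 3.45
tool_pos: [0.5388, 0.0706, 0.2372]
orientation: [0.0, -0.018, 1.0, -0.0]
contact_force: [0.3, 0.0, -0.6]
grip_width: 0.471
grasp_force: 30.0
```

Emit:
jog_arm([
  [[0.03, -0.13, 0], [0, 0, 0], 0.4],
  [[0.06, -0.22, 0], [0, 0, 0], 0.4],
  [[0.067, -0.264, 0], [0, 0, 0], 0.4],
  [[0.067, -0.264, 0], [0, 0, 0], 0.4],
  [[0.067, -0.264, 0], [0, 0, 0], 0.4],
])

```text
time: 3.95
tool_pos: [0.5548, 0.0077, 0.2371]
orientation: [-0.0, -0.018, 1.0, 0.0]
contact_force: [0.2, -0.5, -1.1]
grip_width: 0.468
grasp_force: 30.0
```

Run:
```python
from m import *
s=r.sense(); print(s['tool_pos'],s['orientation'].round(4),s['grip_width'],s['time'],s['grasp_force'])
im=cs['img'][110:260,180:350]
save('p4',cv2.resize(im,None,fx=4,fy=4,interpolation=cv2.INTER_CUBIC))
```

```text
[0.55484143 0.00810363 0.23726277] [ 0.000e+00 -1.810e-02  9.998e-01  1.000e-04] 0.47463457451951696 4.05 29.999809563159943
```

View pics/p4.png

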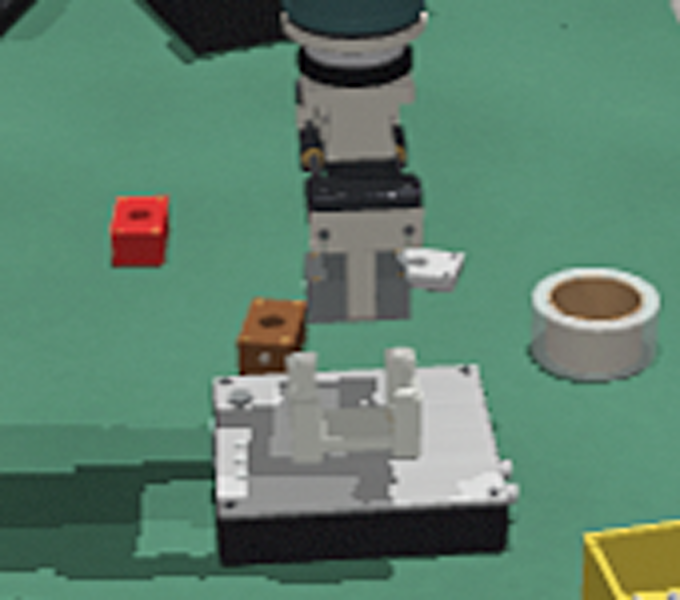

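The picture shows the housing held level, its front bottom edge running from crop (307,320) to (411,320). The front locators' outer base corners are at about (293,458) and (420,458). I'll compare their centres in x.

Run:
```python
from m import *
f=lambda u,v:((u+.5)/4-.5+180,(v+.5)/4-.5+110)
for u,v,z in((307,320,.150),(411,320,.150),(293,458,.045),(420,458,.045)): print(u,v,onz(cs,*f(u,v),z).round(4))
for dx in(-.045,.045): print(proj(cs,[.555+dx,.0076-.032+dx*.035,.045]), [ (f(u,458)) for u in (293,420)])
```

```text
307 320 [ 0.5191 -0.0145  0.15  ]
411 320 [ 0.5895 -0.0186  0.15  ]
293 458 [ 0.5065 -0.0251  0.045 ]
420 458 [ 0.5953 -0.0302  0.045 ]
[254.12021833 224.25547905] [(252.875, 224.125), (284.625, 224.125)]
[286.11654773 222.61578082] [(252.875, 224.125), (284.625, 224.125)]
```

Run:
```python
import cv2,numpy as np
a=cv2.imread('pics/top0.png')[196:236,244:284]; b=cv2.imread('pics/side0.png')[194:228,245:295]
a=cv2.resize(a,None,fx=9,fy=9,interpolation=cv2.INTER_CUBIC); b=cv2.resize(b,None,fx=8,fy=8,interpolation=cv2.INTER_CUBIC)
b=cv2.copyMakeBorder(b,0,360-b.shape[0],0,0,cv2.BORDER_CONSTANT)
im=np.hstack([a,b]); im=cv2.convertScaleAbs(im,alpha=1.0)
cv2.imwrite('pics/p5.png',im); print(im.shape)
```

```text
(360, 760, 3)
```

View pics/p5.png

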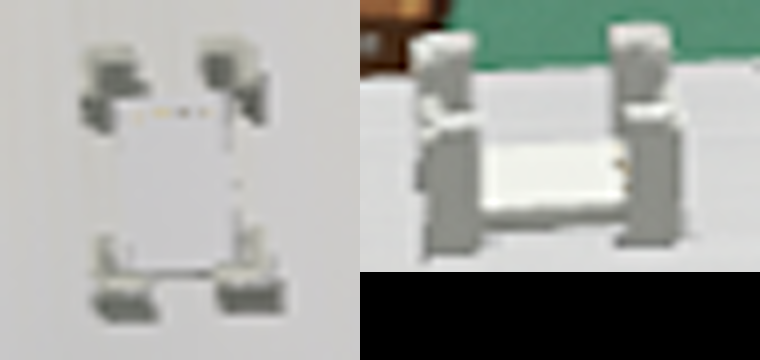

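The nest crop shows the -x locators' outer faces dark, with base corners at about (97,320) and (285,313). In the side view the front base corners are at (425,253) and (680,243). I'll compute the nest centre from these, using the held housing as reference for the side camera's bias.

Run:
```python
from m import *
ft=lambda u,v:((u+.5)/9-.5+244,(v+.5)/9-.5+196)
fs=lambda u,v:((u-360+.5)/8-.5+245,(v+.5)/8-.5+194)
y=np.radians(2.); R=np.array([[np.cos(y),-np.sin(y)],[np.sin(y),np.cos(y)]])
def cen(c,px,z,off): 
    p=onz(c,*px,z)[:2]; print(p.round(4),'->centre',(p-R@np.array(off)).round(4))
cen(ct,ft(97,320),.045,(-.045,.032)); cen(ct,ft(285,313),.045,(-.045,-.032))
cen(ct,ft(118,277),.055,(-.033,.02)); cen(ct,ft(235,275),.055,(-.033,-.02))
cen(cs,fs(425,253),.045,(-.045,-.032)); cen(cs,fs(680,243),.045,(.045,-.032))
# front top edges of front locators z=.099 (flared inside only)
cen(cs,fs(428,130),.099,(-.045,-.032)); cen(cs,fs(682,122),.099,(.045,-.032))
# fixture top edges from fresh gray profile in saved top image
im=cv2.imread('pics/top0.png').mean(2)
for row in(200,225,240): d=np.diff(im[row]); print('row',row,np.where(abs(d)>25)[0].tolist())
for col in(240,250,280,288): d=np.diff(im[:,col]); print('col',col,[(i,round(d[i])) for i in np.where(abs(d)>25)[0].tolist() if 175<i<260])
```

```text
[0.505  0.0376] ->centre [0.5511 0.0072]
[ 0.505  -0.0303] ->centre [0.5489 0.0033]
[0.5187 0.0291] ->centre [0.5524 0.0103]
[ 0.5178 -0.0129] ->centre [0.5501 0.0083]
[ 0.5059 -0.0304] ->centre [0.5498 0.0031]
[ 0.5952 -0.0292] ->centre [0.5491 0.0012]
[ 0.5084 -0.0357] ->centre [ 0.5523 -0.0022]
[ 0.5952 -0.0356] ->centre [ 0.5492 -0.0052]
row 200 [0, 163, 164, 177, 178, 234, 235, 288, 289, 405, 406, 407, 517]
row 225 [236, 237, 254, 256, 274, 290, 291, 292, 353, 368, 397, 406, 515]
row 240 [169, 172, 204, 216, 218, 236, 237, 245, 280, 292, 293, 516]
col 240 [(188, 42), (189, 76), (244, -91), (246, 79), (247, -34), (248, -78), (250, 33)]
col 250 [(188, 118), (240, -38), (243, 26), (244, 29), (247, -107)]
col 280 [(186, 111), (239, -28), (241, 29), (245, -110), (248, 27)]
col 288 [(186, 54), (189, 37), (244, -92), (245, -57), (247, 36)]
```

Run:
```python
from m import *
print(onz(ct,263.2,217.2,.045))
T=lambda u,v:onz(ct,u,v,.045)[:2]
# yaw from edges
for a,b in(((250,188.5),(280,186.5)),((250,247.5),(280,245.5)),((234.9,200),(236.8,225)),((288.9,200),(291.2,225))):
    d=T(*b)-T(*a); print(np.degrees(np.arctan2(d[1],d[0])).round(1), T(*a).round(4),T(*b).round(4))
```

```text
[0.54992255 0.00753832 0.045     ]
-88.2 [0.6489 0.0487] [ 0.652  -0.0513]
-88.3 [0.4522 0.0528] [ 0.4551 -0.0439]
-176.5 [0.6113 0.0995] [0.5272 0.0943]
-177.3 [ 0.6047 -0.079 ] [ 0.5206 -0.0829]
```

Emit:
jog_arm([
  [[-0.016, -0.004, 0], [0, 0, 0.01], 0.4],
  [[-0.016, -0.004, -0.1], [0, 0, 0.01], 0.4],
  [[-0.016, -0.004, -0.18], [0, 0, 0.01], 0.4],
  [[-0.016, -0.004, -0.2], [0, 0, 0.01], 0.4],
  [[-0.016, -0.004, -0.22], [0, 0, 0.01], 0.4],
])

```text
time: 4.85
tool_pos: [0.551, 0.0061, 0.1823]
orientation: [-0.0, -0.02, 1.0, 0.0]
contact_force: [0.1, -0.4, -0.5]
grip_width: 0.472
grasp_force: 30.0
```

Emit:
jog_arm([
  [[0, 0, -0.02], [0, 0, 0], 0.4],
  [[0, 0, -0.04], [0, 0, 0], 0.4],
  [[0, 0, -0.05], [0, 0, 0], 0.4],
  [[0, 0, -0.06], [0, 0, 0], 0.4],
  [[0, 0, -0.06], [0, 0, 0], 0.4],
])

```text
time: 5.35
tool_pos: [0.551, 0.0061, 0.1671]
orientation: [-0.0, -0.02, 1.0, 0.0]
contact_force: [-0.2, -0.4, -0.8]
grip_width: 0.469
grasp_force: 30.0
```

Emit:
jog_arm([
  [[0, 0, -0.03], [0, 0, 0], 0.4],
  [[0, 0, -0.06], [0, 0, 0], 0.4],
  [[0, 0, -0.08], [0, 0, 0], 0.4],
  [[0, 0, -0.09], [0, 0, 0], 0.4],
  [[0, 0, -0.094], [0, 0, 0], 0.4],
])

```text
time: 5.85
tool_pos: [0.551, 0.0061, 0.1433]
orientation: [-0.0, -0.02, 1.0, 0.0]
contact_force: [0.5, 1.0, -1.7]
grip_width: 0.471
grasp_force: 30.0
```

Emit:
jog_arm([
  [[0, 0, -0.003], [0, 0, 0], 0.4],
  [[0, 0, -0.006], [0, 0, 0], 0.4],
  [[0, 0, -0.008], [0, 0, 0], 0.4],
])

```text
time: 6.15
tool_pos: [0.5512, 0.0061, 0.1425]
orientation: [0.0, -0.02, 1.0, 0.0]
contact_force: [-6.6, 1.4, 11.6]
grip_width: 0.469
grasp_force: 30.0
```

Contact came at the predicted seated height. Release and rise.

Emit:
jog_arm([
  [[0, 0, 0], [0, 0, 0], 0.62],
  [[0, 0, 0], [0, 0, 0], 0.62],
  [[0, 0, 0], [0, 0, 0], 0.62],
  [[0, 0, 0.05], [0, 0, 0], 0.62],
  [[0, 0, 0.2], [0, 0, 0], 0.62],
])

```text
time: 6.65
tool_pos: [0.55, 0.0061, 0.1899]
orientation: [-0.003, -0.02, 1.0, 0.0]
contact_force: [0.4, -0.1, 0.6]
grip_width: 0.62
grasp_force: 0.0
```

Emit:
jog_arm([
  [[0.03, 0.05, 0.18], [0, 0, -0.12], 0.62],
  [[0.07, 0.22, 0.2], [0, 0, -0.24], 0.65],
  [[0.13, 0.4, 0.2], [0, 0, -0.4], 0.7],
  [[0.17, 0.58, 0.2], [0, 0, -0.5], 0.7],
  [[0.2, 0.76, 0.2], [0, 0, -0.663], 0.7],
])

```text
time: 7.15
tool_pos: [0.6014, 0.1979, 0.2429]
orientation: [0.0, 0.146, 0.989, 0.0]
contact_force: [1.2, 0.4, 0.2]
grip_width: 0.701
grasp_force: 0.0
```

Emit:
jog_arm([
  [[0.04, 0.18, 0], [0, 0, 0], 0.7],
  [[0.066, 0.35, -0.1], [0, 0, 0], 0.7],
  [[0.066, 0.5, -0.2], [0, 0, 0], 0.7],
  [[0.066, 0.503, -0.3], [0, 0, 0], 0.7],
  [[0.066, 0.503, -0.3], [0, 0, 0], 0.7],
])

```text
time: 7.65
tool_pos: [0.6164, 0.3224, 0.1635]
orientation: [-0.002, 0.144, 0.99, -0.001]
contact_force: [-0.2, -1.1, -0.4]
grip_width: 0.7
grasp_force: 0.0
```

Run:
```python
from m import *
s=r.sense(); print(s['tool_pos'],s['orientation'].round(4),s['time'])
# seated housing check: bore in views, dark bore; top view
im=ct['img'][190:246,232:296]; im2=cs['img'][120:240,225:345]
a=cv2.resize(im,None,fx=6,fy=6,interpolation=cv2.INTER_CUBIC);b=cv2.resize(im2,None,fx=3.3,fy=3.3,interpolation=cv2.INTER_CUBIC)
a=cv2.copyMakeBorder(a,0,b.shape[0]-a.shape[0],0,0,cv2.BORDER_CONSTANT); save('p6',np.hstack([a,b])); print(a.shape,b.shape)
```

```text
[0.61773481 0.32153806 0.16784453] [ 0.000e+00  1.452e-01  9.894e-01 -1.000e-04] 7.75
(396, 384, 3) (396, 396, 3)
```

View pics/p6.png

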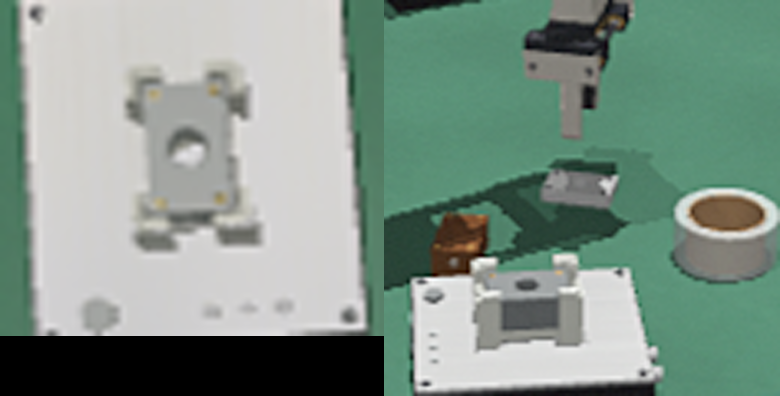

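The housing sits flat between all four locators, with its bore at about top crop (187,148). The gripper is above the cover at about side crop (580,187). Go down and grasp.

Emit:
jog_arm([
  [[0, 0.003, -0.12], [0, 0, 0], 0.7],
  [[0, 0.003, -0.24], [0, 0, 0], 0.7],
  [[0, 0.003, -0.31], [0, 0, 0], 0.7],
  [[0, 0.003, -0.324], [0, 0, 0], 0.7],
  [[0, 0.003, -0.324], [0, 0, 0], 0.7],
])

```text
time: 8.25
tool_pos: [0.6181, 0.3224, 0.087]
orientation: [0.0, 0.145, 0.989, 0.0]
contact_force: [-0.3, 0.2, 0.1]
grip_width: 0.702
grasp_force: 0.0
```

Emit:
jog_arm([
  [[0, 0, 0], [0, 0, 0], 0.4],
  [[0, 0, 0], [0, 0, 0], 0.4],
  [[0, 0, 0], [0, 0, 0], 0.4],
  [[0, 0, 0], [0, 0, 0], 0.4],
  [[0, 0, 0], [0, 0, 0], 0.4],
], squeeze=25)

```text
time: 8.75
tool_pos: [0.6178, 0.3227, 0.0867]
orientation: [0.0, 0.145, 0.989, 0.0]
contact_force: [-1.6, -1.9, 6.6]
grip_width: 0.471
grasp_force: 25.0
```

Emit:
jog_arm([
  [[0, 0, 0.1], [0, 0, 0], 0.4],
  [[0, 0, 0.28], [0, 0, 0], 0.4],
  [[0, 0, 0.46], [0, 0, 0], 0.4],
  [[0, 0, 0.6], [0, 0, 0], 0.4],
  [[0, 0, 0.62], [0, 0, 0], 0.4],
])

```text
time: 9.25
tool_pos: [0.6184, 0.323, 0.2465]
orientation: [0.003, 0.145, 0.989, 0.002]
contact_force: [0.6, -0.5, -0.9]
grip_width: 0.468
grasp_force: 25.0
```

Emit:
jog_arm([
  [[-0.03, -0.12, 0], [0, 0, 0.1], 0.4],
  [[-0.08, -0.3, 0], [0, 0, 0.23], 0.4],
  [[-0.12, -0.48, 0], [0, 0, 0.36], 0.4],
  [[-0.17, -0.66, 0], [0, 0, 0.5], 0.4],
  [[-0.2, -0.84, 0], [0, 0, 0.663], 0.4],
])

```text
time: 9.75
tool_pos: [0.5664, 0.1111, 0.2398]
orientation: [-0.001, -0.022, 1.0, -0.0]
contact_force: [1.0, -0.8, -0.5]
grip_width: 0.471
grasp_force: 25.0
```

Emit:
jog_arm([
  [[-0.03, -0.16, 0], [0, 0, 0], 0.4],
  [[-0.05, -0.3, 0], [0, 0, 0], 0.4],
  [[-0.067, -0.4, 0], [0, 0, 0], 0.4],
  [[-0.067, -0.426, -0.02], [0, 0, 0], 0.4],
  [[-0.067, -0.426, -0.06], [0, 0, 0], 0.4],
])

```text
time: 10.25
tool_pos: [0.5509, 0.0056, 0.2253]
orientation: [0.0, -0.019, 1.0, 0.0]
contact_force: [0.2, 0.2, -1.6]
grip_width: 0.472
grasp_force: 25.0
```

Run:
```python
from m import *
s=r.sense(); print(s['tool_pos'],s['orientation'].round(4),s['time'],s['grip_width'],s['contact_force'])
im=cs['img'][140:240,215:325]
save('p7',cv2.resize(im,None,fx=6,fy=6,interpolation=cv2.INTER_CUBIC))
```

```text
[0.55040966 0.00682518 0.22345663] [-1.400e-03 -2.020e-02  9.998e-01  2.000e-04] 10.35 0.467154032177455 [ 0.05216753  0.48301587 -0.97978917]
```

View pics/p7.png

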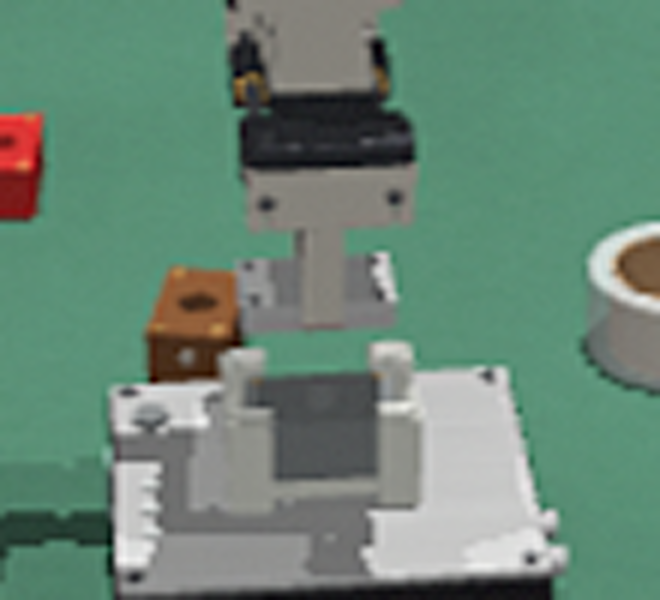

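The cover is held level over the nest, its front edge running from crop (240,332) to (396,328) and centred on the finger to within about 1.5 mm. Lower it.

Emit:
jog_arm([
  [[0, 0, -0.06], [0, 0, 0], 0.4],
  [[0, 0, -0.12], [0, 0, 0], 0.4],
  [[0, 0, -0.14], [0, 0, 0], 0.4],
  [[0, 0, -0.155], [0, 0, 0], 0.4],
  [[0, 0, -0.17], [0, 0, 0], 0.4],
])

```text
time: 10.85
tool_pos: [0.5509, 0.0062, 0.183]
orientation: [0.0, -0.02, 1.0, 0.0]
contact_force: [0.3, -0.4, -0.8]
grip_width: 0.47
grasp_force: 25.0
```

Emit:
jog_arm([
  [[0, 0, -0.01], [0, 0, 0], 0.4],
  [[0, 0, -0.018], [0, 0, 0], 0.4],
  [[0, 0, -0.024], [0, 0, 0], 0.4],
  [[0, 0, -0.028], [0, 0, 0], 0.4],
  [[0, 0, -0.028], [0, 0, 0], 0.4],
])

```text
time: 11.35
tool_pos: [0.5508, 0.0061, 0.1762]
orientation: [0.0, -0.02, 1.0, -0.0]
contact_force: [0.1, -0.8, -1.0]
grip_width: 0.473
grasp_force: 25.0
```

Emit:
jog_arm([
  [[0, 0, -0.004], [0, 0, 0], 0.4],
  [[0, 0, -0.007], [0, 0, 0], 0.4],
  [[0, 0, -0.01], [0, 0, 0], 0.4],
  [[0, 0, -0.013], [0, 0, 0], 0.4],
  [[0, 0, -0.013], [0, 0, 0], 0.4],
])

```text
time: 11.85
tool_pos: [0.5509, 0.0061, 0.1737]
orientation: [0.0, -0.02, 1.0, -0.0]
contact_force: [-4.8, -1.1, 6.9]
grip_width: 0.472
grasp_force: 25.0
```

Emit:
jog_arm([
  [[0, 0, 0], [0, 0, 0], 0.62],
  [[0, 0, 0], [0, 0, 0], 0.62],
  [[0, 0, 0], [0, 0, 0], 0.62],
  [[0, 0, 0.06], [0, 0, 0], 0.62],
  [[0, 0, 0.2], [0, 0, 0], 0.62],
])

```text
time: 12.35
tool_pos: [0.55, 0.0061, 0.2218]
orientation: [-0.002, -0.02, 1.0, 0.0]
contact_force: [0.0, -1.0, 0.2]
grip_width: 0.621
grasp_force: 0.0
```

Emit:
jog_arm([
  [[0, -0.15, 0.05], [0, 0, 0], 0.62],
  [[0, -0.33, 0.05], [0, 0, 0], 0.6],
  [[0, -0.5, 0.05], [0, 0, 0], 0.6],
  [[0, -0.66, 0.05], [0, 0, 0], 0.6],
  [[-0.02, -0.82, 0.05], [0, 0, 0], 0.6],
])

```text
time: 12.85
tool_pos: [0.5458, -0.2006, 0.2368]
orientation: [0.001, -0.02, 1.0, -0.0]
contact_force: [0.5, -0.1, -0.5]
grip_width: 0.602
grasp_force: 0.0
```

Run:
```python
from m import *
s=r.sense(); print(s['tool_pos'],s['orientation'].round(4),s['time'])
q=proj(ct,[.551,.0065,.101]); print('pred',q)
for rad in(4,5): print('cover hole top',*hole(ct,q[0],q[1],.101,rad,150))
print(ct['img'][int(q[1])-6:int(q[1])+8,int(round(q[0]))-6:int(round(q[0]))+7].mean(2).astype(int))
q=proj(cs,[.551,.0065,.101]); print('pred side',q,*hole(cs,q[0],q[1],.101,4,150))
print(cs['img'][int(q[1])-6:int(q[1])+8,int(round(q[0]))-14:int(round(q[0]))+15].mean(2).astype(int))
```

```text
[ 0.54524116 -0.20260757  0.23650929] [ 1.000e-04 -1.840e-02  9.998e-01 -5.000e-04] 12.95
pred [262.80178914 213.41080752]
cover hole top [262.32193036 212.54489921] [0.55382931 0.00792803 0.101     ]
cover hole top [262.32193036 212.54489921] [0.55382931 0.00792803 0.101     ]
[[204 203 203 203 203 204 204 203 203 205 205 207 191]
 [203 202 202 203 204 203 204 203 203 204 205 207 194]
 [203 202 202 204 205 205 205 204 205 205 205 206 192]
 [203 202 203 206 208 207 203 208 206 205 205 206 191]
 [202 203 205 199 166 133 121 151 196 206 205 206 195]
 [203 203 196 156  96  89  83 101 166 208 206 206 193]
 [204 204 194 140  91 114 112 101 134 195 206 206 193]
 [203 204 190 125 124 150 148 144 159 194 206 205 198]
 [203 203 197 171 145 147 172 205 198 206 206 205 199]
 [203 203 204 197 169 165 199 203 197 205 205 205 195]
 [203 202 202 203 204 204 205 204 204 204 205 206 195]
 [203 202 201 203 203 204 204 203 204 204 205 206 201]
 [203 202 201 202 203 204 204 203 204 204 205 206 199]
 [203 202 202 202 203 203 203 203 204 205 206 207 200]]
pred side [268.06479642 200.71147548] [268.2416111
[... 1045 characters left out ...]
 50  39  41  35  35  40  38  41  39  41  41  43
   44  40  40  53  63  64  74  73  66  67  84]
 [ 40  32  36  41  43  48  44  38  44  62  72  52  37  40  37  40  37  40
   38  38  58  81  78  83  86  80  76  75  75]
 [ 39  44  67  72  69  40  43  45  42  53  57  57  67  58  39  39  37  37
   36  36  44  50  47  51  52  46  49  46  47]
 [ 31  30  44  55  47  37  38  36  30  36  34  37  44  41  34  35  34  32
   35  35  35  33  38  32  33  33  32  32  35]
 [114  17  28  33  34  33  31  33  33  30  29  30  29  30  30  30  30  32
   29  30  34  29  28  31  28  28  27  26  28]
 [125  21  25  31  29  27  26  25  27  26  22  25  25  24  24  22  23  19
   20  22  18  18  16  16  33  46  48  46  44]]
```

Emit:
jog_arm([
  [[-0.01, -0.18, 0], [0, 0, 0], 0.6],
  [[-0.02, -0.36, 0], [0, 0, 0], 0.6],
  [[-0.02, -0.48, 0], [0, 0, 0], 0.6],
  [[-0.02, -0.496, 0], [0, 0, 0], 0.6],
  [[-0.02, -0.496, 0], [0, 0, 0], 0.6],
])

```text
time: 13.45
tool_pos: [0.5409, -0.3231, 0.236]
orientation: [0.0, -0.02, 1.0, 0.0]
contact_force: [-0.1, 0.6, 0.1]
grip_width: 0.599
grasp_force: 0.0
```

Run:
```python
from m import *
s=r.sense(); print(s['tool_pos'],s['orientation'].round(4),s['time'])
# cover from the side, now clear
q=proj(cs,[.550,.0065,.101]); print('pred hole side',q.round(2)); 
y0,x0=int(q[1])-6,int(round(q[0]))-13
print(y0,x0); print(cs['img'][y0:y0+12,x0:x0+27].mean(2).astype(int))
im=cs['img'][185:325,205:335]
save('p8',cv2.resize(im,None,fx=4.2,fy=4.2,interpolation=cv2.INTER_CUBIC))
# stand block: bright faces in old side picture
a=cv2.imread('pics/side0.png').max(2)[262:326,245:300]
for row in(8,12,16,22,26,30,36): print(row+262,[int(v) for v in a[row,10:40]])
```

```text
[ 0.54103453 -0.32194351  0.23596454] [ 2.000e-04 -2.040e-02  9.998e-01  1.000e-04] 13.55
pred hole side [267.71 200.72]
194 255
[[ 21  17  15  20  14  16  12  12  21  17  24  37  33  33  37  33  28  10
    7  15  11  16  15  22  17  16  18]
 [ 16  18  18  13  19  15  16  12  15  16  15  17  11  15   8  14  14  17
   17  18  18  22  22  22  17  16  17]
 [ 15  17  17  18  15  21  15  19  18  21  19  18  18  19  17  16  21  17
   16  19  22  16  17  19  16  11   2]
 [ 42   0   7  12  15  23  22  21  21  20  18  19  19  23  17  24  19  20
   19  22  22  11  13   7   6  40  98]
 [122 113  74  23   5   9  14  14  15  20  19  16  18  18  16  16  18  17
   10  12   9   7  44  64  96 123 127]
 [127 127 125 109  95  75  29  23   2   1   6   7   8   5   8   7   0   3
   21  50  61  95 124 123 125 128 125]
 [123 126 126 126 123 122 119 124 123 111  92  94  93  94  91  91 108 123
  121 125 125 129 132 132 133 133 130]
 [124 127 128 127 130 134 134 136 136 135 133 135 136 134 138 139 139 142
  140 141 140 136 136 135 134 134 136]
 [137 135 135 134 134 136 135 136 135 135 136 137 136 137 138 137 1
[... 734 characters left out ...]
24, 24, 23, 23, 23, 27, 9, 39, 194, 232, 204, 161, 137, 140, 141, 141, 140, 139, 141]
284 [142, 145, 142, 122, 98, 145, 211, 229, 192, 135, 140, 132, 92, 52, 48, 72, 188, 227, 219, 222, 221, 220, 224, 231, 215, 165, 140, 143, 143, 143]
288 [144, 145, 143, 125, 109, 107, 101, 146, 201, 208, 188, 170, 154, 144, 135, 125, 111, 113, 117, 120, 122, 122, 120, 119, 121, 134, 145, 145, 143, 145]
292 [144, 147, 147, 131, 110, 109, 111, 108, 112, 120, 121, 123, 124, 123, 123, 123, 123, 122, 122, 124, 123, 123, 122, 120, 120, 133, 147, 145, 146, 144]
298 [150, 150, 145, 121, 111, 107, 110, 109, 112, 119, 121, 123, 123, 123, 124, 122, 120, 124, 123, 125, 125, 123, 121, 121, 121, 117, 112, 135, 148, 144]
```

View pics/p8.png

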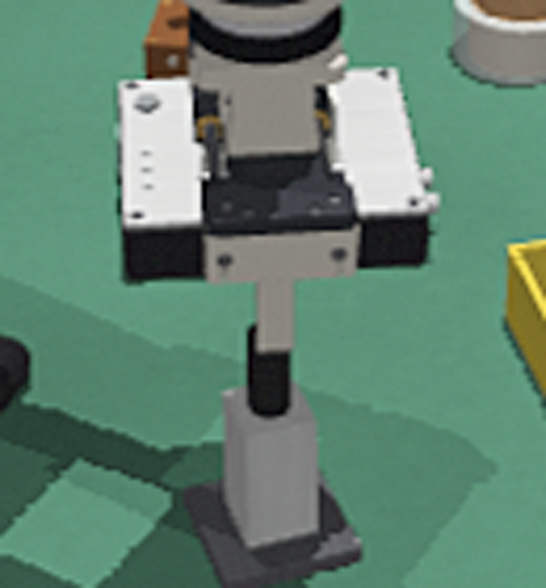

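The side view shows the fingers in front of and above the black handle, at about crop (270,370). The finger is centred at 275, so the grasp is slightly off in x. I'll quantify that.

Run:
```python
from m import *
print('finger pred',proj(cs,[.541,-.35,.155]),'meas u',(275.5+.5)/4.2-.5+205)
for x in(.536,.538,.540,.542): print(x,[proj(cs,[x,y,z]).round(2).tolist() for y in(-.323,-.327,-.331) for z in(.142,.117,.092)])
# top view of stand now / old: handle in top0
a=cv2.imread('pics/top0.png').max(2)[200:236,345:385]
print(a[4:26,12:36])
for y in(-.323,-.327,-.331): print(y,proj(ct,[.54,y,.142]).round(2),proj(ct,[.54,y,.092]).round(2))
```

```text
finger pred [269.35126117 264.84597131] meas u 270.2142857142857
0.536 [[266.68, 261.98], [266.84, 270.8], [266.99, 279.42], [266.75, 263.1], [266.9, 271.93], [267.05, 280.56], [266.81, 264.22], [266.96, 273.07], [267.11, 281.71]]
0.538 [[267.58, 261.95], [267.73, 270.77], [267.87, 279.39], [267.65, 263.06], [267.79, 271.9], [267.93, 280.53], [267.72, 264.19], [267.86, 273.03], [268.0, 281.68]]
0.54 [[268.48, 261.92], [268.62, 270.74], [268.75, 279.36], [268.55, 263.03], [268.69, 271.87], [268.82, 280.5], [268.62, 264.16], [268.75, 273.0], [268.88, 281.65]]
0.542 [[269.38, 261.89], [269.51, 270.71], [269.63, 279.33], [269.45, 263.0], [269.58, 271.84], [269.7, 280.47], [269.53, 264.12], [269.65, 272.97], [269.77, 281.61]]
[[116 116 116 115 114 114 116 117 118 110  90  97 107  96 114 113 115 116
  115 115 114 116 115 116]
 [116 117 117 116 114 115 109  89  96 112  99  96  95  97 123 134 116 116
  116 114 114 116 115 116]
 [117 117 117 117 108  93 102  99  95  95  91  90 122 170 163 124 118 117
  114 115 115 116 116 115]
 [118 109  92 102 101  95  94  92  88 115 170 179 115  61  63  47 
[... 1270 characters left out ...]
76  73 155 216 213 200 149 118  93  82  81  88  96
   96 101 117 116 116 116]
 [ 94  77  77  77  78  78  75  97 131 120  93  82  81  79  83  90  96  96
   97  90  97 116 116 115]
 [ 99  92  77  78  78  78  77  77  83  81  80  82  78  62  52  71  98  96
   95  97 109 117 116 115]
 [ 99  94  79  77  77  80  81  82  83  79  65  57  54  51  49  69  98  97
   99 101 108 117 116 116]
 [ 99  95  82  77  79  84  79  65  58  54  52  51  50  49  71 101  99  98
   96  96  94 101 117 116]
 [101 101  93  73  64  57  55  52  50  49  48  71 101 100  99  98  96  97
  100 103 104 101 116 116]]
-0.323 [370.9  210.27] [367.34 213.59]
-0.327 [372.21 210.22] [368.6  213.55]
-0.331 [373.53 210.17] [369.87 213.5 ]
```

Run:
```python
from m import *
s=r.sense(); print(s['tool_pos'])
for row in(256,260,264,266,270,274): print(row,cs['img'][row,258:282].mean(1).astype(int).tolist(),cs['img'][row,258:282,1].astype(int).tolist())
```

```text
[ 0.54104494 -0.32197649  0.23579866]
256 [122, 124, 123, 122, 122, 121, 123, 111, 120, 136, 133, 134, 134, 134, 133, 134, 128, 122, 122, 120, 119, 121, 121, 121] [150, 152, 151, 150, 150, 149, 152, 136, 125, 136, 135, 136, 136, 136, 135, 135, 134, 144, 152, 148, 146, 148, 149, 149]
260 [123, 122, 123, 122, 121, 123, 123, 119, 127, 137, 134, 133, 133, 132, 133, 134, 131, 121, 119, 120, 120, 121, 120, 121] [151, 151, 151, 150, 149, 151, 152, 142, 134, 137, 136, 135, 135, 135, 135, 135, 136, 144, 148, 147, 146, 148, 148, 148]
264 [121, 119, 121, 122, 128, 100, 9, 37, 113, 142, 134, 133, 133, 133, 133, 134, 129, 120, 119, 119, 120, 120, 120, 119] [148, 146, 148, 149, 157, 127, 5, 35, 113, 144, 136, 135, 135, 135, 134, 135, 135, 141, 148, 146, 147, 147, 148, 146]
266 [120, 120, 121, 121, 130, 103, 4, 26, 114, 144, 135, 135, 136, 136, 136, 136, 130, 120, 120, 121, 121, 120, 120, 118] [148, 147, 148, 148, 159, 131, 0, 24, 116, 146, 137, 137, 138, 138, 137, 136, 136, 142, 149, 148, 148, 148, 148, 146]
270 [108, 107, 116, 124, 130, 105, 10, 20, 25, 22, 20, 19, 18, 12, 19, 25, 97, 127, 121, 120, 121, 121, 120, 120] [134, 133, 143, 151, 159, 130, 5, 20, 25, 22, 20, 20, 18, 14, 18, 30, 120, 156, 149, 147, 148, 148, 147, 146]
274 [110, 110, 109, 110, 114, 90, 7, 27, 25, 28, 24, 26, 24, 27, 21, 28, 100, 129, 125, 121, 120, 120, 121, 122] [135, 134, 134, 136, 141, 113, 4, 26, 26, 29, 24, 27, 26, 29, 19, 27, 123, 160, 153, 148, 148, 147, 147, 149]
```

Emit:
jog_arm([
  [[-0.008, -0.016, 0], [0, 0, 0], 0.6],
  [[-0.008, -0.016, -0.07], [0, 0, 0], 0.6],
  [[-0.008, -0.016, -0.15], [0, 0, 0], 0.6],
  [[-0.008, -0.016, -0.203], [0, 0, 0], 0.6],
  [[-0.008, -0.016, -0.203], [0, 0, 0], 0.6],
])

```text
time: 14.25
tool_pos: [0.5381, -0.3265, 0.1817]
orientation: [-0.002, -0.02, 1.0, 0.001]
contact_force: [0.1, 0.3, -0.3]
grip_width: 0.598
grasp_force: 0.0
```

Emit:
jog_arm([
  [[0, 0, 0], [0, 0, 0], 0.45],
  [[0, 0, 0], [0, 0, 0], 0.35],
  [[0, 0, 0], [0, 0, 0], 0.2],
  [[0, 0, 0], [0, 0, 0], 0.2],
  [[0, 0, 0], [0, 0, 0], 0.2],
], squeeze=5)

```text
time: 14.75
tool_pos: [0.5389, -0.327, 0.1852]
orientation: [0.0, -0.02, 1.0, -0.0]
contact_force: [-0.9, 0.8, 1.7]
grip_width: 0.254
grasp_force: 5.0
```

Emit:
jog_arm([
  [[0, 0, 0], [0, 0, 0], 0.1],
  [[0, 0, 0], [0, 0, 0], 0.1],
  [[0, 0, 0.03], [0, 0, 0], 0.1],
  [[0, 0, 0.08], [0, 0, 0], 0.1],
  [[0, 0, 0.14], [0, 0, 0], 0.1],
], squeeze=25)

```text
time: 15.25
tool_pos: [0.5387, -0.3269, 0.2206]
orientation: [-0.0, -0.02, 1.0, 0.0]
contact_force: [0.9, 0.1, -1.1]
grip_width: 0.255
grasp_force: 25.0
```

Emit:
jog_arm([
  [[0, 0, 0.08], [0, 0, 0], 0.1],
  [[0, 0, 0.16], [0, 0, 0], 0.1],
  [[0, 0, 0.24], [0, 0, 0], 0.1],
  [[0, 0, 0.28], [0, 0, 0], 0.1],
  [[0, 0, 0.28], [0, 0, 0], 0.1],
])

```text
time: 15.75
tool_pos: [0.5391, -0.3271, 0.2919]
orientation: [0.001, -0.02, 1.0, -0.001]
contact_force: [-0.4, 0.4, -0.2]
grip_width: 0.254
grasp_force: 25.0
```

```bash
cat > rod.py <<'E'
from m import *
s=r.sense(); t=s['tool_pos']; print(t.round(4),s['orientation'].round(4),round(s['time'],2),round(s['grip_width'],3),s['contact_force'].round(1))
# stem edges along rows, side camera: predicted axis from tool, handle centre at grasp+? (grasped 3 mm above centre)
hz=t[2]-.068
def stem(c,dz):
    p=proj(c,[t[0],t[1],hz+dz]); v=int(round(p[1])); u=int(round(p[0]))
    return v,u,p.round(2)
for dz in(-.03,-.045,-.06,-.075,-.09,-.1,-.104):
    v,u,p=stem(cs,dz); print(dz,p,v,u-8,cs['img'][v,u-8:u+9].astype(int).sum(1).__floordiv__(3).tolist())
E
python3 rod.py
```

```text
[ 0.5387 -0.3269  0.2893] [-2.000e-04 -2.010e-02  9.998e-01  1.000e-04] 15.85 0.254 [-0.  -0.1 -1.4]
-0.03 [267.68 244.98] 245 260 [28, 26, 21, 23, 60, 79, 71, 63, 53, 53, 55, 53, 40, 27, 24, 23, 23]
-0.045 [267.77 250.56] 251 260 [123, 124, 123, 122, 123, 123, 117, 110, 116, 112, 116, 121, 125, 128, 127, 126, 125]
-0.06 [267.86 256.05] 256 260 [122, 122, 122, 122, 121, 123, 114, 108, 115, 111, 114, 124, 123, 121, 121, 123, 122]
-0.075 [267.95 261.47] 261 260 [125, 125, 124, 123, 124, 124, 117, 111, 114, 110, 116, 122, 121, 121, 122, 121, 119]
-0.09 [268.03 266.82] 267 260 [119, 122, 121, 121, 122, 123, 115, 110, 115, 112, 107, 113, 122, 120, 123, 121, 121]
-0.1 [268.09 270.34] 270 260 [116, 123, 122, 122, 121, 122, 114, 109, 115, 111, 107, 116, 121, 121, 120, 121, 120]
-0.104 [268.11 271.74] 272 260 [107, 107, 106, 108, 109, 109, 115, 123, 122, 123, 123, 124, 123, 123, 121, 120, 122]
```

Emit:
jog_arm([
  [[0.005, 0.1, 0.08], [0, 0, 0], 0.1],
  [[0.01, 0.24, 0.08], [0, 0, 0], 0.1],
  [[0.02, 0.4, 0.08], [0, 0, 0], 0.1],
  [[0.03, 0.56, 0.08], [0, 0, 0], 0.1],
  [[0.04, 0.72, 0.08], [0, 0, 0], 0.1],
])

```text
time: 16.35
tool_pos: [0.5484, -0.1454, 0.3085]
orientation: [-0.001, -0.02, 1.0, 0.0]
contact_force: [0.8, -0.6, -2.2]
grip_width: 0.254
grasp_force: 25.0
```

Emit:
jog_arm([
  [[0.003, 0.16, 0], [0, 0, 0], 0.1],
  [[0.005, 0.32, 0], [0, 0, 0], 0.1],
  [[0.005, 0.46, 0], [0, 0, 0], 0.1],
  [[0.005, 0.57, 0], [0, 0, 0], 0.1],
  [[0.005, 0.614, 0], [0, 0, 0], 0.1],
])

```text
time: 16.85
tool_pos: [0.5497, 0.0086, 0.3087]
orientation: [-0.001, -0.021, 1.0, 0.0]
contact_force: [-0.4, 0.4, -1.4]
grip_width: 0.255
grasp_force: 25.0
```

Emit:
jog_arm([
  [[0, 0, -0.03], [0, 0, 0], 0.1],
  [[0, 0, -0.06], [0, 0, 0], 0.1],
  [[0, 0, -0.06], [0, 0, 0], 0.1],
])

```text
time: 17.15
tool_pos: [0.5498, 0.0055, 0.2928]
orientation: [-0.001, -0.02, 1.0, -0.0]
contact_force: [0.1, 0.2, -1.1]
grip_width: 0.253
grasp_force: 25.0
```

```bash
cat >> rod.py <<'E'
p=proj(cs,[.55,.0065,.101]); v0=int(p[1])-8; u0=int(p[0])-16; print('hole pred',p.round(2),'rows from',v0,'cols from',u0)
for k in range(18): print(v0+k,' '.join('%3d'%x for x in cs['img'][v0+k,u0:u0+34].mean(1)))
E
python3 rod.py
```

```text
[0.55   0.0056 0.2942] [-4.000e-04 -1.950e-02  9.998e-01 -1.000e-04] 17.25 0.255 [-0.7 -0.4 -1.1]
-0.03 [267.28 170.72] 171 259 [118, 119, 120, 122, 108, 65, 30, 22, 18, 17, 13, 35, 90, 117, 120, 119, 118]
-0.045 [267.36 175.62] 176 259 [119, 118, 119, 119, 118, 121, 114, 104, 107, 107, 111, 120, 118, 119, 118, 118, 118]
-0.06 [267.43 180.46] 180 259 [118, 117, 118, 119, 117, 119, 120, 114, 104, 106, 112, 121, 118, 118, 116, 118, 117]
-0.075 [267.5  185.24] 185 260 [119, 119, 118, 121, 119, 119, 115, 108, 105, 111, 120, 117, 117, 117, 115, 115, 116]
-0.09 [267.57 189.98] 190 260 [117, 118, 120, 119, 118, 120, 115, 107, 106, 111, 119, 116, 116, 116, 116, 119, 119]
-0.1 [267.62 193.1 ] 193 260 [119, 118, 118, 120, 119, 119, 113, 107, 104, 111, 120, 118, 119, 119, 118, 118, 116]
-0.104 [267.64 194.34] 194 260 [117, 118, 118, 119, 119, 118, 116, 109, 108, 112, 118, 117, 117, 115, 117, 116, 117]
hole pred [267.71 200.72] rows from 192 cols from 251
192  98  98  99  74  25  65 108 123 120 118 119 119 119 120 121 113 109 106 111 119 119 120 119 121 118 117 118 118 117 118 117 118 118 117
19
[... 1677 characters left out ...]

205 198 158 142 144 140 122  84 101 138 147 147 149 134 107 109 110 110 111 111 112 112 113 111 106 150 183 169 153 163 159 139 157 196 207
206 134 141 155 147 134 126 126 130 138 139 136 134 127 119 122 123 122 124 123 124 125 123 124 119 127 136 132 128 125 121 128 156 189 204
207 131 144 157 145 125 118 127 128 128 127 127 126 127 127 127 127 126 127 125 126 125 126 126 124 123 119 134 184 208 207 220 231 220 207
208 140 143 145 140 136 136 137 138 137 128 123 122 122 123 122 121 121 121 121 122 122 123 123 122 121 120 121 174 203 198 202 205 179 189
209 145 138 136 141 143 141 140 136 133 127 122 123 124 123 123 123 125 125 123 125 125 126 126 125 127 121 109 129 145 144 143 141 161 190
```

Stem and hole line up: in the side view both are at u≈267.6, and the row bias is the same for each. Lower with force checks.

Emit:
jog_arm([
  [[-0.001, 0.002, -0.03], [0, 0, 0], 0.1],
  [[-0.001, 0.002, -0.06], [0, 0, 0], 0.1],
  [[-0.001, 0.002, -0.085], [0, 0, 0], 0.1],
  [[-0.001, 0.002, -0.1], [0, 0, 0], 0.1],
  [[-0.001, 0.002, -0.1], [0, 0, 0], 0.1],
])

```text
time: 17.75
tool_pos: [0.5497, 0.0071, 0.269]
orientation: [-0.0, -0.02, 1.0, 0.0]
contact_force: [0.3, -0.0, -0.8]
grip_width: 0.257
grasp_force: 25.0
```

```bash
python3 rod.py | grep -v '^-0.1\|^-0.09'
```

```text
[0.5499 0.0071 0.2699] [ 1.000e-04 -2.010e-02  9.998e-01  0.000e+00] 17.85 0.254 [ 0.2  0.3 -1.1]
-0.03 [267.31 178.38] 178 259 [117, 119, 119, 123, 98, 51, 54, 58, 55, 51, 44, 44, 63, 104, 122, 118, 117]
-0.045 [267.39 183.18] 183 259 [119, 117, 119, 118, 117, 117, 118, 113, 107, 106, 110, 122, 118, 118, 118, 118, 116]
-0.06 [267.46 187.93] 188 259 [118, 117, 119, 119, 119, 118, 118, 112, 105, 105, 111, 117, 117, 115, 116, 118, 117]
-0.075 [267.53 192.63] 193 260 [117, 117, 118, 118, 119, 119, 114, 105, 106, 112, 118, 119, 117, 120, 119, 117, 118]
hole pred [267.71 200.72] rows from 192 cols from 251
192  98 100  98  72  26  64 109 122 119 119 117 120 119 120 119 113 105 106 113 119 119 119 117 120 119 118 118 117 118 117 117 118 117 119
193  95  99  85  49  30  76 114 122 119 117 117 118 118 119 119 114 105 106 112 118 119 117 120 119 117 118 119 118 118 118 117 116 115 118
194 134 114  83  33  30  69 108 123 118 118 118 117 116 121 120 113 105 108 113 120 118 117 116 117 118 117 118 118 118 117 117 116 116 120
195 127 106  73  32  40  81 114 121 118 120 118 119 119 118 120 114 108
[... 1328 characters left out ...]

205 198 157 141 144 140 122  84 101 140 148 148 149 133 108 111 110 110 110 110 111 113 113 113 114 108 153 174 153 164 159 140 155 196 207
206 134 142 155 146 133 127 127 130 136 138 136 135 128 118 121 123 122 124 124 122 124 124 124 123 122 128 134 128 124 121 128 157 190 204
207 130 143 157 145 125 117 130 128 128 127 127 127 127 128 127 125 127 127 127 127 126 125 125 126 122 120 134 184 209 206 220 230 221 207
208 141 142 146 140 136 135 137 138 136 127 123 122 124 121 122 123 123 123 122 122 123 122 123 121 122 120 121 174 203 199 202 205 178 188
209 144 138 137 142 142 141 140 138 134 127 121 124 125 124 124 124 124 125 125 124 125 127 126 125 126 121 110 129 147 143 143 141 160 190
```

Emit:
jog_arm([
  [[0, -0.005, 0], [0, 0, 0], 0.1],
  [[0, -0.005, -0.02], [0, 0, 0], 0.1],
  [[0, -0.005, -0.04], [0, 0, 0], 0.1],
  [[0, -0.005, -0.06], [0, 0, 0], 0.1],
  [[0, -0.005, -0.06], [0, 0, 0], 0.1],
])

```text
time: 18.35
tool_pos: [0.5496, 0.0059, 0.2537]
orientation: [-0.001, -0.02, 1.0, 0.0]
contact_force: [0.1, -0.3, -1.6]
grip_width: 0.252
grasp_force: 25.0
```

Emit:
jog_arm([
  [[0, 0, -0.02], [0, 0, 0], 0.1],
  [[0, 0, -0.04], [0, 0, 0], 0.1],
  [[0, 0, -0.06], [0, 0, 0], 0.1],
  [[0, 0, -0.063], [0, 0, 0], 0.1],
  [[0, 0, -0.063], [0, 0, 0], 0.1],
])

```text
time: 18.85
tool_pos: [0.5498, 0.0058, 0.2388]
orientation: [-0.0, -0.02, 1.0, 0.0]
contact_force: [0.1, -0.2, -0.2]
grip_width: 0.255
grasp_force: 25.0
```

```bash
python3 rod.py | sed -n '1p;10,25p'
```

```text
[0.5499 0.0058 0.2392] [ 1.000e-04 -2.010e-02  9.998e-01  0.000e+00] 18.95 0.251 [-0.3  0.2 -1.5]
192 100  99  98  72  29  65 108 122 120 117 118 117 119 120 120 114 107 109 114 119 119 120 118 119 118 119 118 117 119 117 117 117 117 118
193  97  99  87  50  28  74 114 121 119 118 118 119 119 118 121 112 105 108 115 119 117 119 118 118 118 119 117 117 118 118 119 118 115 117
194 134 114  82  33  35  70 110 122 118 118 117 117 118 118 119 113 106 106 111 119 118 117 115 117 116 117 118 116 118 115 116 117 117 118
195 127 104  74  32  41  79 113 119 119 118 120 120 119 120 119 113 106 106 113 118 117 117 117 117 117 117 116 116 114 114 114 114 116 117
196  69  59  47  29  63  96 112 120 119 119 119 119 119 119 120 113 105 107 113 120 118 117 118 119 118 115 109 122 131 132 128 118 113 116
197  38  35  25  19  57  99 125 126 116 115 117 119 119 118 121 112 106 106 105 112 118 119 117 116 110 136 170 192 202 199 196 183 145 113
198  58  80 144 176 167 157 145 140 140 127 112 113 116 117 116 108 105 108 103 107 116 115 113 107 167 170 100 151 197 203 197 196 169 110
199 106 150 164 172 15
[... 537 characters left out ...]

203 123 133 143 134 135 146 146 145 145 145 149 134 110 112 115 111 108 109 103 106 113 112 112 112 105 177 199 177 199 185 138 133 164 196
204 192 158 142 136 140 150 143 140 147 147 135 115 110 112 112 112 112 113 112 111 114 112 113 112 105 129 127  97 155 185 157 140 184 204
205 136 136 144 143 139 121  83 101 140 148 133 106 109 112 110 110 110 112 110 111 113 112 113 114 113 110 137 156 163 159 139 155 196 206
206 103 136 156 146 133 126 125 129 137 141 132 119 120 119 120 123 124 123 123 124 125 124 125 124 125 120 127 131 125 119 128 156 189 204
207 135 145 155 144 123 115 125 124 126 127 126 125 126 127 127 127 128 127 126 126 125 125 126 124 124 120 136 185 208 206 219 231 221 207
```

The stem is in the hole and centred, there is no contact force, and the tip is at z≈0.071. Let it settle, then hand in.

Emit:
jog_arm([
  [[0, 0, 0], [0, 0, 0], 0.1],
  [[0, 0, 0], [0, 0, 0], 0.1],
  [[0, 0, 0], [0, 0, 0], 0.1],
  [[0, 0, 0], [0, 0, 0], 0.1],
  [[0, 0, 0], [0, 0, 0], 0.1],
])

```text
time: 19.45
tool_pos: [0.5498, 0.0059, 0.239]
orientation: [0.0, -0.02, 1.0, 0.0]
contact_force: [-0.4, -0.2, -0.8]
grip_width: 0.255
grasp_force: 25.0
```

```bash
python3 -c "
from plant import r
s=r.sense();print(s['tool_pos'],s['contact_force'],s['grasp_force'],abs(s['joint_velocities']).max());print(r.job_done())"
```

```text
[0.54981876 0.00586834 0.23903276] [-0.43433193 -0.19105326 -0.82071189] 24.99803066253662 0.0009363796623613424
the job is handed in; nothing more can be done
None
```

I handed the job in at 19.5 s: the housing and cover are seated in the nest, and the arm is holding the rod still in the hole, centred to about 1 mm by camera, with its tip half-way down the housing and no contact force.

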